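Load a window carrier into a sprung nest with a lifting fork

TASK

Take the lifting fork by its black grip, carry the glass-windowed carrier on it, level and untouched, to the test fixture, and load it into the nest: press it gently against the sprung roller until it can drop behind the low rear lip, fully down and clamped. Then draw the empty fork out from underneath and lay it back on its rest as you found it. Leave everything else on the bench where it is.

Things in the scene. Friction and masses are not known exactly. Their poses are not given: they have to be found in the camera images.
- fork: Lifting fork, 0.4 kg, level on its rest, carrier on it. Origin: underside, below mid-grip; x to the tines, z up. Grip: black bar 16 mm wide (y), 20 high, x -80 to 50 mm; take it across near x = 0. Then a steel cross plate (x 50 to 65, 62 wide, 4 thick) and two flat tines to x = 140, 14 wide, 4 thick, at y +24 and -24 (slot 34 wide from x = 65).
- fork_tines (a point): Point on the fork mid-way between the tines, level with their tops: 115 mm ahead of the fork's origin, 4 mm above its underside. A heel stands on each tine, 10 mm above the tine's top, front face 30 mm behind this point (fork x = 85 mm): it pushes the carrier's rear face. Nothing holds the carrier in front or at the sides.
- carrier: Aluminium block with a round glass window on top, 60 (x) x 62 (y) x 16 mm high, 0.12 to 0.19 kg; origin: centre of its underside. Lies loose across the tines, rear face 0 to 6 mm ahead of the heels. Never touch it with gripper or arm, tip it over 10 degrees or drop it; total contact force with the fixture must stay under 20 N or the glass cracks.
- fixture: Test fixture fixed to the bench. Origin: underside of its dark base plate (x -80 to 120, 90 mm wide, with rails 20 mm high), on the loading line; x = loading direction, z up. On it a nest (seat, rear lip, sprung roller) sits on a locked slide: its setting along x, -20 to +20 mm about the middle, differs each time and is not measured: feel for it.
- slide_mid (a point): Fixed point at seat height (60 mm above the bench) over the fixture's origin: centre of the nest's seat if the slide were at its middle; the true seat is shifted along x by the unknown setting. The seat is the flat top of a pedestal 24 mm wide, 35 mm to front and rear of its centre. Tines go down on either side of it, to 25 mm above the bench at the lowest.
- lip_mid (a point): Top front edge of the rear lip if the slide were at its middle: 30 mm behind the seat's centre. Lip 4 mm high, 5 thick, 24 wide. The carrier comes in over it with its underside 66 to 67 mm above the bench. Once it is down on the seat, ease the fork back some mm: the roller holds the carrier to the lip. With the fork's tops 12 mm or more under the seat, draw it straight out.
- roller_mid (a point): Rear face of the relaxed roller if the slide were at its middle: 27 mm ahead of the seat's centre, 68.5 mm above the bench. Steel roller, 12 mm diameter, 16 wide, turns freely; it yields along x at 0.8 N/mm from zero, to a hard stop at 7 mm (5.6 N). Lip to roller is 57 mm: the 60 mm carrier fits only with the roller pushed in over 3 mm (2.4 N); about 4 N is right.
- rest_seat (a point): Where the fork's origin belongs on its rest, 45 mm above the bench; x as the fork's. Rest: base plate 8 mm high, 70 wide; two posts with tops at 45 mm, one 58 mm ahead of this point (44 wide), one 70 mm behind it with two cheeks 8 mm high and 28 apart beside the grip. From 64 mm behind to 52 mm ahead the space beside and under the grip is free.
- squeeze_bottle: White plastic bottle, diameter 52, 130 mm high, upright; bystander. Origin: centre of underside.
- screwdriver: Screwdriver lying on the bench; bystander. Lies along its x, handle to -x.
- spare_block: Small aluminium block 50 x 30 x 20 mm; bystander. Origin: centre of underside.
- collar: Steel collar, diameter 44, 18 mm high; bystander. Origin: centre of underside.
- jar: Low clear jar, diameter 56, 60 mm high; bystander. Origin: centre of underside.
- cup: Open steel cup, diameter 70, 50 mm high; bystander. Origin: centre of underside.
There are look-alikes about, which are no part of the job. What is shaped like the fixture but green is not meant. Leave any yellow look-alike of the fork alone.

How it is judged:
On the way, in this order (a step that is already met when the one before it is completed fails the run):
1. the carrier is lifted on the fork (height (world z) of carrier above 0.07 m and angle between carrier's own z axis and vertical below 0.17 rad and contact force between carrier and fork above 0.3 N and z of carrier in the frame of fork below 0.012 m), for 0.2 s.
2. the carrier, on the fork, is pressed against the sprung roller (contact force between carrier and fixture above 2 N and contact force between carrier and fork above 0.5 N and z of carrier in the frame of fixture between 0.055 and 0.075 m), for 0.1 s.
3. the carrier is down on the seat behind the lip, and the fork is clear of it (z of carrier in the frame of fixture between 0.058 and 0.062 m and y of carrier in the frame of fixture between -0.008 and 0.008 m and x of carrier in the frame of fixture between -0.028 and 0.028 m and angle between carrier's own z axis and vertical below 0.04 rad and contact force between carrier and fork below 0.05 N), for 0.2 s.
At the end, for the whole second after the job is handed in: The carrier is at rest in the nest: underside within 2 mm of seat height, within 8 mm of the loading line, level to 0.04 rad, clear of the fork. The fork is at rest on its rest: origin within 15 mm of the seat point, level to 0.06 rad, aligned to 0.12 rad (all of step 3 and linear speed of each of carrier, fork below 0.01 m/s and distance between fork and rest_seat below 0.015 m and angle between fork's own z axis and vertical below 0.06 rad and angle between the x axis of fork and the x axis of rest_seat, either way round below 0.12 rad); the robot touches nothing.
It fails at once if the carrier is tipped by more than 10 degrees (angle between carrier's own z axis and vertical above 0.175 rad).
It fails at once if the carrier falls from the fork or the nest (height (world z) of carrier below 0.04 m).
It fails at once if the gripper or arm touches the carrier (contact force between any of the fingers, the arm and carrier above 0.3 N).
It fails at once if the carrier is forced against the fixture with more than 20 N (contact force between carrier and fixture above 20 N).
It fails at once if a bystander is disturbed by more than 30 mm (distance of any of squeeze_bottle, screwdriver, spare_block, collar, jar, cup from where it was at the start of the episode above 0.03 m).
It also fails if it takes over 67 s, if anything falls off the work surface, if the arm or the gripper's body presses on something with over 40 N, if the wrist force passes 120 N, or if a joint passes its speed limit or range.

ROBOT

A 7-joint arm with a two-finger parallel gripper is mounted at the origin on the work surface. World frame = base frame: x ahead of the robot, y to its left, z up, the work surface at z = 0. Lengths are in m, angles in rad, forces in N, time in s.
With the tool pointing down it reaches from about 0.425 to 0.925 m from the base axis. Payload 6.8 kg.
Tool frame: the origin (TCP) lies where the fingers leave the gripper's body, on its centre line; the fingertips stand 73 mm ahead of it and the grasp point (between the pads) lies 54 mm ahead of it; z points along the fingers, y is the direction in which the jaws open and shut (so a half turn about z gives the same grasp; the last joint's range is limited). The gripper opens to 85 mm and grips with 20 to 120 N. Pads are 22 mm wide; open, the fingers measure 114 mm over their backs; the gripper's body (76 mm by 85 mm) begins 54 mm behind the grasp point. The pads swing forward as they close: fully open they stand 13 mm farther back than shut.
Start: joints at [-1.376, 0.477, 0.022, 1.555, -0.011, 1.109, -0.083], TCP at [0.201, 0.644, 0.304] pointing down, gripper open.
Joint ranges: [-2.96, 2.96], [-0.34, 2.1], [-1.41, 1.46], [0.24, 2.44], [-1.37, 4.51], [0.17, 1.92], [-2.96, 2.96]. Speed limits (rad/s): [2.39, 2.39, 3.14, 3.14, 3.14, 3.14, 3.14].

INTERFACE

Orientations are given as a rotation vector (axis times angle).
In Python, from rig import telemetry, cams, manip gives the robot as it stands.
- The arm moves only by the shell command python3 -m handwheel 'ROWS' [OPENING] [FORCE]. ROWS is JSON, a list of rows, each a list of 4 numbers: the shift along the tool's x, y, z in mm, then the turn about the tool's z in degrees. In form: [[tx, ty, tz, roll], ...]. A call has exactly 8 rows; each row shifts and turns the pose as measured when the row begins, along the tool's axes as they then stand; what a row does not reach is not made up. A row lasts 1/8 s, in which the tool goes at most 62.5 mm and 10.7 degrees, less where a joint would pass 70% of its speed; a pose out of reach is approached as far as the arm can. A call is refused whole if a number of a shift passes 62.5 or a number of a turn 10.7, either way. A call with a gripper value outside its range is refused whole. OPENING is the opening, from -1 (shut) to 1 (fully open), set as the call begins (- or left out, the last holds). The fingers move at their own pace and stop on an object; FORCE is the grip in N (left out, the last holds). Time passes only in rows, so rows that do not move let the fingers close, or fill a call up. It gives the time, the measured TCP pose, the force and the opening at its end, in the units of the state.
- telemetry.state(): the state, without advancing time (a new reading comes with each control period).
- cams.get_image(name): name is "scene" or "top"; returns a dict with "pixels" (384x512x3 uint8, red, green, blue), "K" (3x3 intrinsics, pixels), "extrinsics" (4x4, takes a point from camera to world coordinates). Camera axes: x right, y down, z forward; pixel columns grow to the right and rows downward; lengths in m; the calibration is good to about 2 mm. A picture is of the moment at which its call begins. There is no depth.
- manip.hand_in(): hands the job in, once; it reports no verdict.
The state is a dict: "clock": time; "q": joint angles; "dq": joint speeds; "effort": joint torques, N m; "tool_pos": TCP position; "tool_rot": TCP orientation; "wrist_force": force on the tool from outside, world axes, zero at the start; "moment": the same for the moment, N m; "width": finger opening in m.
Only numpy, scipy, OpenCV 4.12 (cv2) and the standard library are available. Lean on these libraries where they do the work, as an engineer would, in place of code of your own. Each camera call takes 0.05 s, during which the arm holds its last target. There are 200 camera calls.

## Working session

There is one attempt and no reset: what is moved stays moved. The work goes in short steps, Python scripts to look and compute and a shell command to move; the robot and the scene stay as the last step left them, time stands still between calls to the robot, and variables do not carry over. Pictures are saved under pics/ and viewed, about 8 in all and at most 12, crops included, and the job is handed in when it is done.

```bash
ls; mkdir -p pics; python3 - <<'E'
from rig import telemetry,cams
import cv2,numpy as np
print(telemetry.state())
for n in("scene","top"):
    d=cams.get_image(n); cv2.imwrite(f"pics/{n}0.png",d["pixels"][:,:,::-1]); print(n,d["K"],d["extrinsics"])
    np.savez(f"{n}0.npz",**d)
a=cv2.imread("pics/scene0.png");b=cv2.imread("pics/top0.png")
E
```

```text
pics
{'clock': 0.0, 'q': array([-1.37610949,  0.47783468,  0.02233525,  1.55642141, -0.01149684,
        1.10925489, -0.08308165]), 'dq': array([-7.92126848e-06, -1.94534605e-03, -2.38248769e-04, -3.83071817e-04,
        1.99810567e-03, -5.96712190e-04,  7.52938028e-04]), 'effort': array([-2.77964045e-04, -5.96433592e+01,  1.60700910e+00, -2.81194121e+01,
        1.22710966e-02,  9.30697366e-03,  1.98756339e-05]), 'tool_pos': array([0.20114367, 0.64387868, 0.30291498]), 'tool_rot': array([-4.73710038e-01, -3.10553348e+00,  2.80371344e-03]), 'wrist_force': array([ 1.10119458, -0.29600886,  0.22631516]), 'moment': array([-0.02393379,  0.03638404, -0.00880002]), 'width': 0.08543574208285933}
scene [[474.73501272   0.         253.05658322]
 [  0.         474.73501272 195.11338618]
 [  0.           0.           1.        ]] [[-0.57781426  0.51756578 -0.63107555  1.29241321]
 [ 0.81611215  0.35732178 -0.45418289  0.6000026 ]
 [-0.00957248 -0.77746177 -0.62885735  0.9393418 ]
 [ 0.          0.          0.          1.        ]]
top [[472.43260692   0.         261.26027141]
 [  0.         472.43260692 189.69791407]
 [  0.           0.           1.        ]] [[ 2.69976746e-02 -9.85717236e-01  1.66230730e-01  1.81998355e-01]
 [-9.99603226e-01 -2.52847529e-02  1.24125419e-02  9.52967436e-04]
 [-8.03215356e-03 -1.66499884e-01 -9.86008759e-01  1.64303567e+00]
 [ 0.00000000e+00  0.00000000e+00  0.00000000e+00  1.00000000e+00]]
```

View pics/scene0.png

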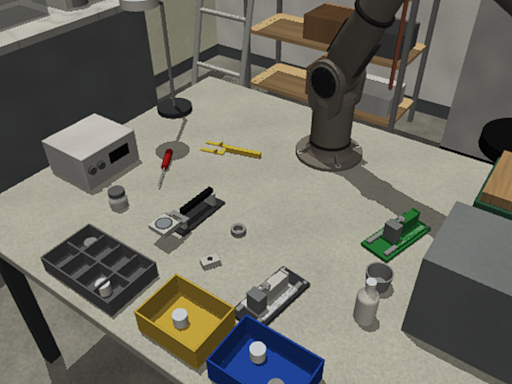

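View pics/top0.png

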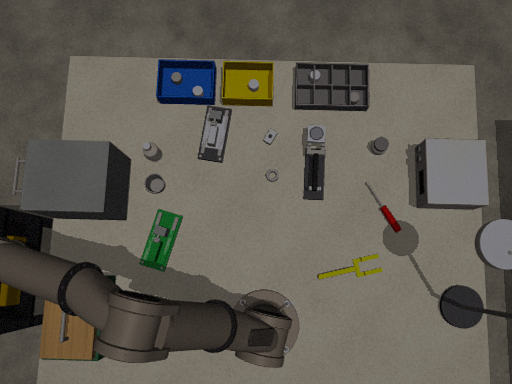

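The fork with carrier is at scene (190,210) / top (315,160), black grip. The yellow look-alike at top (350,270) is not the one. The dark fixture is at scene (270,295) / top (215,133), and the green one at top (160,240) is not meant. I'll confirm this in enlarged crops.

```bash
python3 - <<'E'
import cv2,numpy as np
s=cv2.imread("pics/scene0.png");t=cv2.imread("pics/top0.png")
def crop(im,x0,y0,w,h,k):
    o=cv2.resize(im[y0:y0+h,x0:x0+w],None,fx=k,fy=k,interpolation=cv2.INTER_CUBIC)
    o=cv2.convertScaleAbs(o,alpha=1.4,beta=25)
    for x in range((x0+9)//10*10,x0+w,10):
        cv2.line(o,(int((x-x0+.5)*k),0),(int((x-x0+.5)*k),4),(0,0,255),1);cv2.putText(o,str(x),(int((x-x0+.5)*k)-10,14),0,.35,(0,0,255))
    for y in range((y0+9)//10*10,y0+h,10):
        cv2.line(o,(0,int((y-y0+.5)*k)),(4,int((y-y0+.5)*k)),(0,0,255),1);cv2.putText(o,str(y),(6,int((y-y0+.5)*k)+4),0,.35,(0,0,255))
    return o
cv2.imwrite("pics/c1.png",np.hstack([crop(s,144,180,86,66,4.6),crop(s,230,258,86,66,4.6)]))
cv2.imwrite("pics/c1.png",np.vstack([crop(s,144,182,86,62,9)]))
cv2.imwrite("pics/c2.png",np.vstack([crop(s,230,260,86,64,9)]))
cv2.imwrite("pics/c3.png",np.hstack([crop(t,295,118,38,86,6.8),crop(t,190,98,50,86,6.8)]))
E
```

```text
(no output)
```

View pics/c1.png

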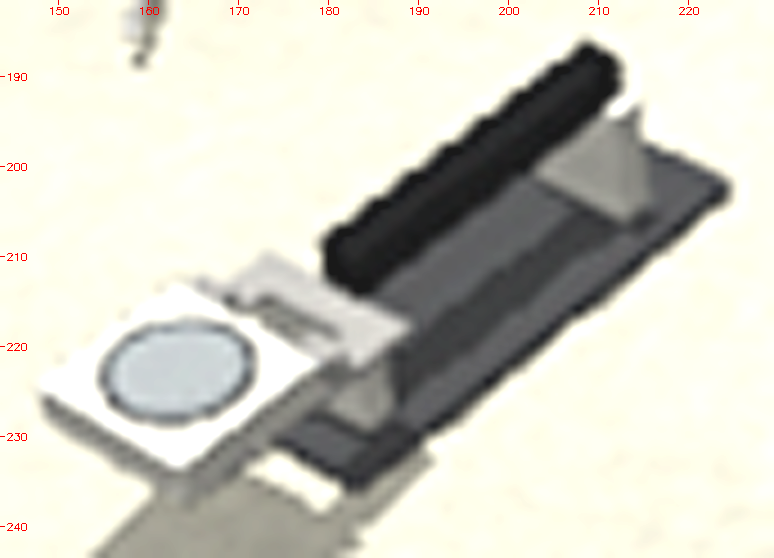

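View pics/c2.png

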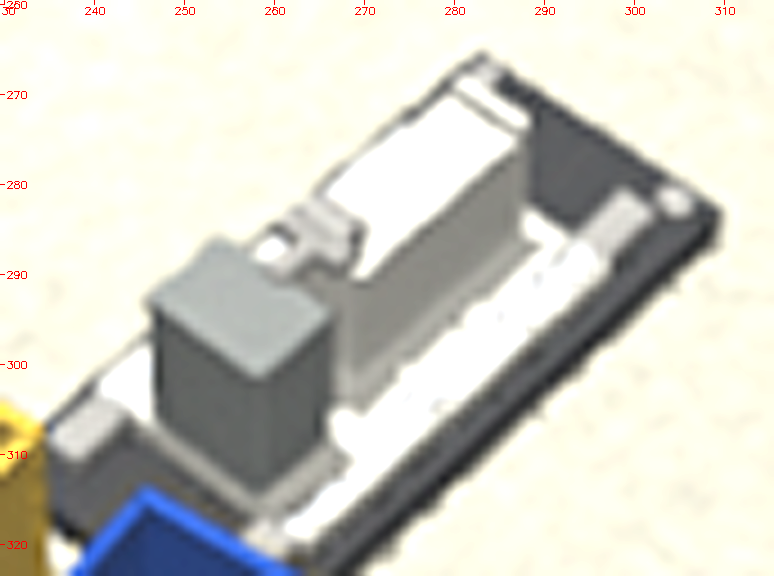

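View pics/c3.png

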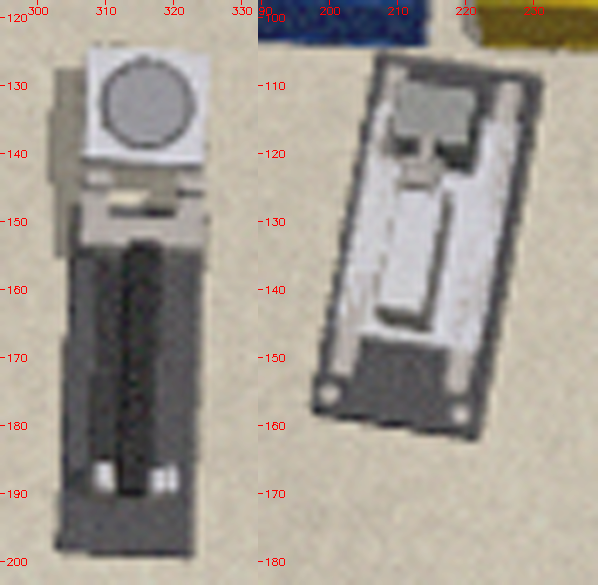

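```bash
cat > geo.py <<'E'
import numpy as np
from scipy.optimize import least_squares
C={n:np.load(n+"0.npz") for n in("scene","top")}
def proj(n,P):
    E=C[n]["extrinsics"];K=C[n]["K"];p=(np.atleast_2d(P)-E[:3,3])@E[:3,:3]@K.T
    return p[:,:2]/p[:,2:]
def rz(a):return np.array([[np.cos(a),-np.sin(a),0],[np.sin(a),np.cos(a),0],[0,0,1]])
E
python3 - <<'E'
from geo import *
S,T="scene","top"
# view,px,py,x,y,z(mm rel origin),flag
F=[(S,208.7,185.9,-80,-8,20,0),(S,212.4,188.7,-80,8,20,0),(S,179.6,207.6,50,-8,20,0),(S,183.5,214.3,50,8,0,0),
(S,189.3,217.6,50,31,4,0),(S,184.1,222.4,65,31,4,0),(S,173.2,209.6,50,-31,4,0),
(T,313.2,152.8,50,8,20,0),(T,318.2,152.8,50,-8,20,0),(T,311.6,190.3,-80,8,20,0),(T,316.1,190.3,-80,-8,20,0),(T,306.3,153.2,50,31,4,0),(T,324.6,153.5,50,-31,4,0)]
Cc=[(S,164.1,213.0,-30,-31,16),(S,147.9,224.8,30,-31,16),(S,163.5,233.7,30,31,16),(S,181.8,221.2,-30,31,16),
(T,307.3,124.4,30,31,16),(T,325.4,125.1,30,-31,16),(T,307,141,-30,31,16),(T,325.1,141.5,-30,-31,16)]
X=[(T,207,105.3,120,45,'b'),(T,231.3,108.5,120,-45,'b'),(T,197.4,157.8,-80,45,'b'),(T,221.9,162.2,-80,-45,'b'),
(S,283.6,265.3,-80,-45,'b'),(S,309.5,283.1,-80,45,'b'),
(S,280.8,267.8,-35,-12,64),(S,288.4,272.8,-35,12,64),(T,207.1,142.4,-35,12,64),(T,215.1,144.9,-35,-12,64),(S,269.7,290.4,35,12,60)]
def res(p,L,fx=False):
    o=[]
    for f in L:
        l=np.array(f[3:6],dtype=object)
        if fx:
            if f[5]=='b': l=np.array([f[3],f[4],p[3]])
            else: l=np.array([f[3]+p[4],f[4],f[5]])
            z=0
        else: z=p[3]; l=np.array(f[3:6],float)
        P=rz(p[2])@(l/1000.).astype(float)+[p[0],p[1],z if fx is False else 0]
        o.append(proj(f[0],P)[0]-f[1:3])
    return np.ravel(o)
for nm,L,fx,p0 in(("fork",F,False,[.6,-.1,0,.045]),("carrier",Cc,False,[.7,-.1,0,.05]),("fixture",X,True,[.7,.15,-.2,8,0])):
    r=least_squares(lambda p:res(p,L,fx),p0,x_scale=[.1,.1,.1]+([.01] if not fx else [10,10]))
    print(nm,r.x.round(4),np.degrees(r.x[2]).round(2));print(r.fun.reshape(-1,2).round(1).tolist())
E
```

```text
fork [ 0.5328 -0.1619 -0.0424  0.0435] -2.43
[[0.5, 0.0], [0.8, -0.8], [-0.9, 0.7], [-0.0, 1.6], [-0.1, 0.5], [1.4, -1.5], [0.4, -0.2], [0.6, -0.5], [0.3, -0.2], [0.3, -0.7], [0.5, -0.4], [0.4, -0.2], [-0.0, 0.7]]
carrier [ 0.6514 -0.1629 -0.026   0.0477] -1.49
[[-0.2, -0.2], [0.3, -0.3], [0.9, 0.0], [-1.8, 0.3], [0.0, -0.1], [-0.2, 0.1], [-0.3, 0.1], [-0.4, 0.5]]
fixture [ 0.6386  0.1964 -0.1297  8.471   3.7848] -7.43
[[0.3, -0.3], [0.4, 0.2], [0.0, 0.4], [0.5, -0.2], [-0.7, -0.0], [0.6, -0.1], [0.3, -0.4], [0.2, -0.4], [-0.0, -0.1], [-1.2, -1.5], [0.0, -0.3]]
```

```bash
cat > go.py <<'E'
# usage: go.py fork_x fork_y fork_z yaw_deg gx gz : delta in tool axes (mm,deg) so that the grip point (gx along the fork, gz up) is at the grasp point
import sys,numpy as np
from scipy.spatial.transform import Rotation as R
from rig import telemetry
def delta(x,y,z,yaw,gx,gz):
    s=telemetry.state();a=np.radians(yaw);Rt=R.from_rotvec(s["tool_rot"]).as_matrix()
    tgt=np.array([x+gx*np.cos(a),y+gx*np.sin(a),z+gz+.054])
    d=Rt.T@(tgt-s["tool_pos"])*1000
    have=np.degrees(np.arctan2(-Rt[1,0],-Rt[0,0]))  # -tool x = fork x
    print("t",round(s["clock"],2),"d",d.round(1),"roll",round(-(yaw-have),2),"have yaw",round(have,2),"pos",s["tool_pos"].round(4),"tilt",Rt[2].round(4),"F",s["wrist_force"].round(2),"M",s["moment"].round(2),"w",round(s["width"],4))
    return s
if __name__=="__main__": s=delta(*map(float,sys.argv[1:7]))
E
python3 -m handwheel '[[-30,-20,0,0],[-48,-30,0,0],[-48,-30,0,0],[-48,-30,0,0],[-48,-30,0,0],[-48,-30,0,0],[-48,-30,0,0],[-30,-20,0,0]]' 1 110
python3 go.py .533 -.162 .045 -2.43 .005 .010; python3 -c "
from rig import telemetry;print(telemetry.state()['q'])"
```

```text
clock: 1.1
tool_pos: [0.4722, 0.3229, 0.2994]
tool_rot: [-0.461, -3.104, 0.009]
wrist_force: [-0.3, 1.1, 0.0]
width: 0.0858
t 1.1 d [-204.5 -443.9  192.7] roll -14.46 have yaw -16.89 pos [0.4722 0.3229 0.2994] tilt [ 0.0028 -0.0063 -1.    ] F [-0.3   1.13  0.01] M [ 0.02 -0.01  0.01] w 0.0858
[-0.83183575  0.31536663  0.15240153  1.81660195 -0.05385843  1.02052624
  0.61765278]
```

```bash
python3 -m handwheel '[[-10,-40,0,-5],[-14,-58,0,-5],[-14,-60,0,-4.5],[-14,-60,10,0],[-14,-60,15,0],[-14,-60,15,0],[-14,-60,15,0],[-10,-40,10,0]]'
python3 go.py .533 -.162 .045 -2.43 .005 .010
```

```text
clock: 2.1
tool_pos: [0.5349, -0.1258, 0.2364]
tool_rot: [-0.05, -3.139, 0.008]
wrist_force: [-0.1, -0.4, 0.6]
width: 0.0854
t 2.1 d [ -4.6 -35.6 127.6] roll 0.59 have yaw -1.84 pos [ 0.5349 -0.1258  0.2364] tilt [ 0.0024 -0.005  -1.    ] F [-0.07 -0.37  0.63] M [ 0.07 -0.01  0.05] w 0.0854
```

```bash
python3 -m handwheel '[[-2,-15,10,0.6],[-2,-16,15,0],[0,-6,18,0],[0,0,20,0],[0,0,20,0],[0,0,15,0],[0,0,10,0],[0,0,0,0]]'
python3 go.py .533 -.162 .045 -2.43 .005 .010
python3 - <<'E'
from rig import cams
import cv2,numpy as np
s=cams.get_image("scene")["pixels"][150:260,120:270,::-1];t=cams.get_image("top")["pixels"][110:220,255:405,::-1]
cv2.imwrite("pics/p5.png",np.vstack([cv2.resize(i,None,fx=2.7,fy=2.7,interpolation=2) for i in(s,t)]))
E
```

```text
clock: 3.1
tool_pos: [0.5356, -0.1605, 0.1207]
tool_rot: [-0.066, -3.134, 0.002]
wrist_force: [0.2, -0.5, -1.0]
width: 0.0851
t 3.1 d [-2.5 -1.6 11.7] roll 0.03 have yaw -2.4 pos [ 0.5356 -0.1605  0.1207] tilt [ 0.0074 -0.0014 -1.    ] F [ 0.25 -0.48 -0.97] M [-0.02 -0.01  0.02] w 0.0851
```

View pics/p5.png

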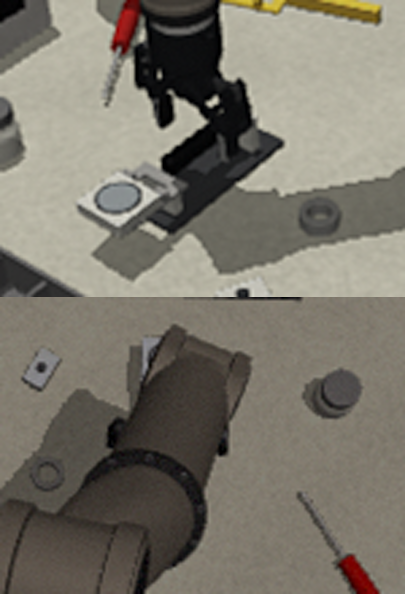

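The fingers straddle the black grip, with the carrier well clear. I'll go down and close.

```bash
python3 -m handwheel '[[-1,-1,6,0],[-1,-1,5,0],[-1,0,2,0],[0,0,1,0],[0,0,0,0],[0,0,0,0],[0,0,0,0],[0,0,0,0]]'
python3 go.py .533 -.162 .045 -2.43 .005 .010
python3 -m handwheel '[[0,0,0,0],[0,0,0,0],[0,0,0,0],[0,0,0,0],[0,0,0,0],[0,0,0,0],[0,0,0,0],[0,0,0,0]]' -1 100
python3 go.py .533 -.162 .045 -2.43 .005 .010
```

```text
clock: 4.2
tool_pos: [0.5403, -0.1637, 0.1083]
tool_rot: [-0.067, -3.138, 0.003]
wrist_force: [0.2, -0.1, 0.2]
width: 0.0854
t 4.2 d [ 2.3  1.4 -0.7] roll -0.02 have yaw -2.45 pos [ 0.5403 -0.1637  0.1083] tilt [ 0.0024 -0.0021 -1.    ] F [ 0.19 -0.09  0.17] M [-0.02  0.02 -0.04] w 0.0854
clock: 5.2
tool_pos: [0.5404, -0.1633, 0.1088]
tool_rot: [-0.066, -3.139, 0.002]
wrist_force: [-0.8, -0.1, 0.5]
width: 0.0143
t 5.2 d [ 2.4  1.  -0.2] roll 0.02 have yaw -2.41 pos [ 0.5404 -0.1633  0.1088] tilt [ 0.0022 -0.0016 -1.    ] F [-0.79 -0.09  0.5 ] M [0.14 0.05 0.09] w 0.0143
```

```bash
python3 -m handwheel '[[0,0,-2,0],[0,0,-5,0],[0,0,-9,0],[0,0,-12,0],[0,0,-13,0],[0,0,-12,0],[0,0,-8,0],[0,0,-3,0]]'
python3 go.py .425 .2241 .105 -7.43 .0074 .0098
python3 - <<'E'
from rig import cams
import cv2,numpy as np
s=cams.get_image("scene")["pixels"][140:250,100:250,::-1]
cv2.imwrite("pics/p6.png",cv2.resize(s,None,fx=5,fy=5,interpolation=2))
E
```

```text
clock: 6.2
tool_pos: [0.539, -0.1629, 0.1763]
tool_rot: [-0.066, -3.135, 0.002]
wrist_force: [0.7, -0.1, -5.4]
width: 0.0146
t 6.2 d [122.8 381.2   7.7] roll 5.01 have yaw -2.42 pos [ 0.539  -0.1629  0.1763] tilt [ 0.0057 -0.0012 -1.    ] F [ 0.71 -0.15 -5.36] M [-0.06  0.16 -0.01] w 0.0146
```

View pics/p6.png

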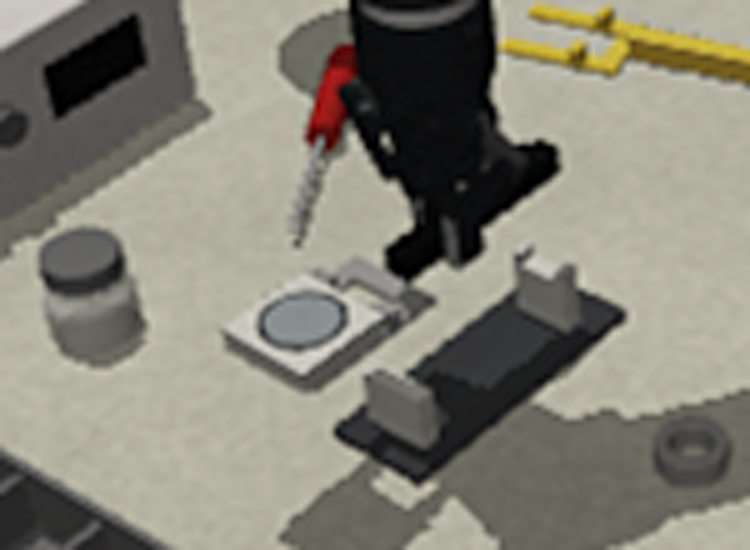

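Carrier sits level on the fork, off the rest (carrier centre about crop (302,322)).

```bash
python3 -m handwheel '[[2,5,0,0],[4,12,0,0.6],[7,20,0,0.8],[10,28,0,0.8],[11,34,0,0.8],[11,34,0,0.8],[9,28,0,0.6],[6,18,0,0.6]]'
python3 go.py .425 .2241 .105 -7.43 .0074 .0098
```

```text
clock: 7.25
tool_pos: [0.4891, 0.0303, 0.1738]
tool_rot: [-0.21, -3.123, 0.001]
wrist_force: [-0.5, 0.4, -5.1]
width: 0.0149
t 7.25 d [ 82.  183.5   5.8] roll -0.28 have yaw -7.71 pos [0.4891 0.0303 0.1738] tilt [ 0.0118 -0.0013 -0.9999] F [-0.5   0.43 -5.05] M [0.05 0.07 0.01] w 0.0149
```

```bash
python3 -m handwheel '[[8,18,0,0],[12,26,0,0],[15,32,0,0],[15,32,0,0],[13,28,0,0],[8,18,0,0],[4,10,0,0],[2,4,0,0]]'
python3 go.py .425 .2241 .105 -7.43 .0074 .0098
```

```text
clock: 8.25
tool_pos: [0.4266, 0.219, 0.1728]
tool_rot: [-0.201, -3.118, 0.001]
wrist_force: [1.4, -0.0, -4.9]
width: 0.0146
t 8.25 d [-5.2  4.8  3.9] roll 0.03 have yaw -7.4 pos [0.4266 0.219  0.1728] tilt [ 0.0171 -0.0015 -0.9999] F [ 1.36 -0.02 -4.92] M [-0.03  0.03 -0.05] w 0.0146
```

```bash
python3 -m handwheel '[[-2,2,2,0],[-2,2,2,0],[-1,1,0,0],[0,0,0,0],[0,0,0,0],[0,0,0,0],[0,0,0,0],[0,0,0,0]]'
python3 go.py .425 .2241 .105 -7.43 .0074 .0098
python3 - <<'E'
from rig import cams
import cv2,numpy as np
for n in("scene","top"):
    d=cams.get_image(n);np.savez(f"{n}1.npz",**d)
s=np.load("scene1.npz")["pixels"][220:310,220:330,::-1];t=np.load("top1.npz")["pixels"][95:185,175:285,::-1]
cv2.imwrite("pics/p7.png",np.hstack([cv2.convertScaleAbs(cv2.resize(i,None,fx=3.6*2/2,fy=3.6,interpolation=2),alpha=1.3,beta=15) for i in(s,t)]))
E
```

```text
clock: 9.25
tool_pos: [0.4333, 0.2208, 0.1683]
tool_rot: [-0.209, -3.117, 0.002]
wrist_force: [-0.2, -0.7, -4.8]
width: 0.0144
t 9.25 d [ 1.3  2.1 -0.5] roll -0.24 have yaw -7.67 pos [0.4333 0.2208 0.1683] tilt [ 0.017  -0.0027 -0.9999] F [-0.18 -0.66 -4.81] M [-0.03  0.06  0.01] w 0.0144
```

View pics/p7.png

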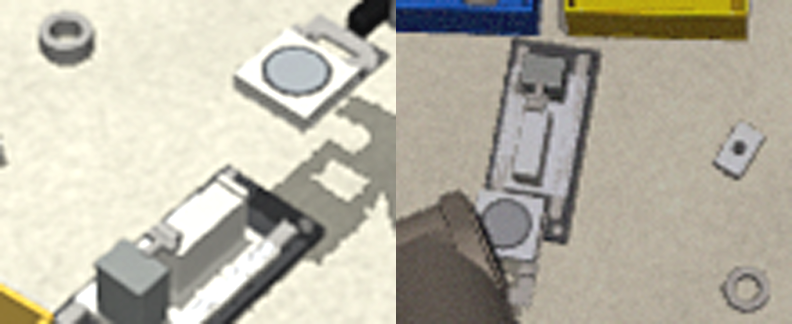

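```bash
cat >> geo.py <<'E'
def tri(pts):
    return least_squares(lambda P:np.ravel([proj(n,P)[0]-[u,v] for n,u,v in pts]),[.6,0,.06],x_scale=.1)
E
python3 - <<'E'
from geo import *
a=tri([("scene",163.2,222.8),("top",316.1,132.8)]);b=tri([("scene",302.0,239.5),("top",205.3,156.7)])
f=np.array([.6386,.1964,0])
for r in(a,b): print(r.x.round(4),r.fun.round(1))
tcp=np.array([.4333,.2208,.1683]);
print("win rel fixture",((b.x-f)@rz(-.1297)*1000).round(1),"rel tcp",((b.x-tcp)@rz(np.radians(-7.67))*1000).round(1))
tcp=np.array([.5404,-.1633,.1088]);print("start rel tcp",((a.x-tcp)@rz(np.radians(-2.41))*1000).round(1))
E
```

```text
[ 0.6529 -0.164   0.0648] [ 0.2  0.   0.2 -0.2]
[0.5446 0.2081 0.1213] [ 0.  0.  0. -0.]
win rel fixture [-94.8  -0.6 121.3] rel tcp [112.    2.3 -47. ]
start rel tcp [112.4   4.  -44. ]
```

```bash
python3 -m handwheel '[[0,1,3,0],[0,1,7,-0.2],[0,0,9,0],[0,0,9,0],[0,0,6,0],[0,0,3,0],[0,0,0,0],[0,0,0,0]]'
python3 go.py .425 .2241 .065 -7.43 .0074 .0098
```

```text
clock: 10.35
tool_pos: [0.4328, 0.223, 0.1281]
tool_rot: [-0.203, -3.117, 0.004]
wrist_force: [0.1, -0.1, -5.4]
width: 0.0146
t 10.35 d [ 0.5  0.1 -0.7] roll -0.01 have yaw -7.44 pos [0.4328 0.223  0.1281] tilt [ 0.0177 -0.0034 -0.9998] F [ 0.11 -0.06 -5.41] M [ 0.06  0.1  -0.01] w 0.0146
```

```bash
python3 -m handwheel '[[-4,0,-0.5,0],[-8,0,-0.5,0],[-10,0,-0.2,0],[-10,0,-0.2,0],[-10,0,-0.2,0],[-10,0,-0.2,0],[-7,0,-0.1,0],[-3,0,0,0]]'
python3 go.py .425 .2241 .065 -7.43 .0074 .0098
```

```text
clock: 11.35
tool_pos: [0.4998, 0.2143, 0.1295]
tool_rot: [-0.204, -3.119, 0.002]
wrist_force: [0.2, 0.4, -5.1]
width: 0.0144
t 11.35 d [68.   0.   1.8] roll -0.05 have yaw -7.48 pos [0.4998 0.2143 0.1295] tilt [ 0.016  -0.0025 -0.9999] F [ 0.16  0.38 -5.14] M [ 0.04  0.1  -0.02] w 0.0144
```

```bash
python3 -m handwheel '[[-2,0,0.3,0],[-3,0,0.2,0],[-3,0,0,0],[-3,0,0,0],[-2,0,0,0],[-1,0,0,0],[0,0,0,0],[0,0,0,0]]'
python3 go.py .425 .2241 .065 -7.43 .0074 .0098
python3 - <<'E'
from rig import cams
import cv2,numpy as np
for n in("scene","top"):
    d=cams.get_image(n);np.savez(f"{n}2.npz",**d)
s=np.load("scene2.npz")["pixels"][245:325,225:325,::-1];t=np.load("top2.npz")["pixels"][95:175,180:230,::-1]
f=lambda i,k:cv2.convertScaleAbs(cv2.resize(i,None,fx=k,fy=k,interpolation=2),alpha=1.2,beta=15)
cv2.imwrite("pics/p8.png",np.hstack([f(s,5),f(t,5)]))
E
```

```text
clock: 12.35
tool_pos: [0.5137, 0.2125, 0.1285]
tool_rot: [-0.202, -3.118, 0.003]
wrist_force: [-0.1, 0.1, -5.7]
width: 0.0143
t 12.35 d [82.1 -0.   1.1] roll -0.0 have yaw -7.43 pos [0.5137 0.2125 0.1285] tilt [ 0.0173 -0.0029 -0.9998] F [-0.08  0.13 -5.74] M [0.02 0.12 0.04] w 0.0143
```

View pics/p8.png

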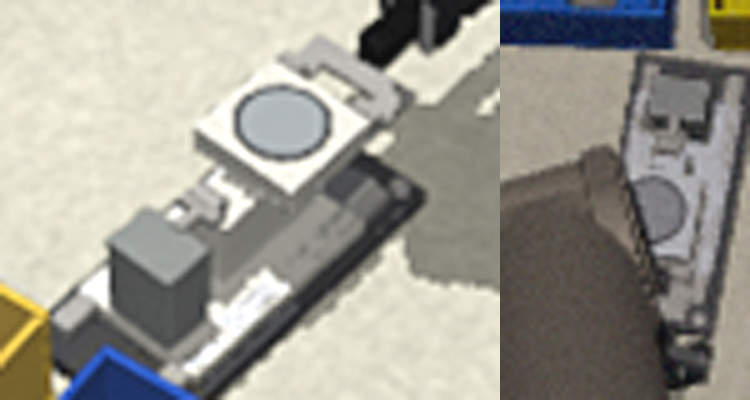

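```bash
python3 - <<'E'
from geo import *
b=tri([("scene",281.1,268.9),("top",211.9,136.5)]);f=np.array([.6386,.1964,0])
print(b.x.round(4),b.fun.round(1),((b.x-f)@rz(-.1297)*1000).round(1))
E
python3 -m handwheel '[[-1,0,0,0],[-2,0,0,0],[-2,0,0,0],[-2,0,-0.1,0],[-1,0,0,0],[0,0,0,0],[0,0,0,0],[0,0,0,0]]'
python3 go.py .425 .2241 .065 -7.43 .0074 .0098
```

```text
[0.6239 0.1974 0.0806] [-0.7 -0.1 -0.9  0.5] [-14.7  -0.9  80.6]
clock: 13.45
tool_pos: [0.5222, 0.2114, 0.1285]
tool_rot: [-0.202, -3.118, 0.003]
wrist_force: [-0.6, 0.0, -4.3]
width: 0.0143
t 13.45 d [90.6 -0.   1.2] roll 0.0 have yaw -7.43 pos [0.5222 0.2114 0.1285] tilt [ 0.0173 -0.0029 -0.9998] F [-0.55  0.02 -4.33] M [ 0.01  0.09 -0.  ] w 0.0143
```

```bash
python3 -m handwheel '[[-1,0,-0.3,0],[-1,0,-0.2,0],[-1,0,0,0],[-1,0,0,0],[-1,0,0,0],[0,0,0,0],[0,0,0,0],[0,0,0,0]]'
python3 go.py .425 .2241 .065 -7.43 .0074 .0098
python3 -m handwheel '[[-1,0,0,0],[-1,0,0,0],[-1,0,0,0],[0,0,0,0],[0,0,0,0],[0,0,0,0],[0,0,0,0],[0,0,0,0]]'
python3 go.py .425 .2241 .065 -7.43 .0074 .0098
```

```text
clock: 14.45
tool_pos: [0.5275, 0.2107, 0.1289]
tool_rot: [-0.202, -3.118, 0.003]
wrist_force: [-0.4, 0.7, -5.0]
width: 0.0145
t 14.45 d [95.9  0.   1.7] roll 0.0 have yaw -7.43 pos [0.5275 0.2107 0.1289] tilt [ 0.0173 -0.0029 -0.9998] F [-0.38  0.72 -4.96] M [0.02 0.11 0.03] w 0.0145
clock: 15.45
tool_pos: [0.5301, 0.2104, 0.1286]
tool_rot: [-0.202, -3.116, 0.003]
wrist_force: [-0.7, 0.3, -5.4]
width: 0.0145
t 15.45 d [98.6  0.   1.7] roll 0.02 have yaw -7.41 pos [0.5301 0.2104 0.1286] tilt [ 0.0184 -0.0032 -0.9998] F [-0.67  0.27 -5.41] M [ 0.01  0.16 -0.01] w 0.0145
```

```bash
python3 -m handwheel '[[-1,0,0,0],[-1,0,0,0],[0,0,0,0],[0,0,0,0],[0,0,0,0],[0,0,0,0],[0,0,0,0],[0,0,0,0]]'
python3 go.py .425 .2241 .065 -7.43 .0074 .0098
python3 -m handwheel '[[-1,0,0,0],[-1,0,0,0],[0,0,0,0],[0,0,0,0],[0,0,0,0],[0,0,0,0],[0,0,0,0],[0,0,0,0]]'
python3 go.py .425 .2241 .065 -7.43 .0074 .0098
```

```text
clock: 16.45
tool_pos: [0.5319, 0.2102, 0.1285]
tool_rot: [-0.202, -3.116, 0.003]
wrist_force: [-0.4, 0.9, -4.6]
width: 0.0145
t 16.45 d [100.4   0.    1.6] roll 0.03 have yaw -7.4 pos [0.5319 0.2102 0.1285] tilt [ 0.019  -0.0034 -0.9998] F [-0.45  0.92 -4.62] M [ 0.07  0.27 -0.  ] w 0.0145
clock: 17.45
tool_pos: [0.534, 0.2099, 0.1284]
tool_rot: [-0.202, -3.116, 0.003]
wrist_force: [-0.3, 0.3, -6.2]
width: 0.0148
t 17.45 d [102.5   0.    1.6] roll 0.02 have yaw -7.41 pos [0.534  0.2099 0.1284] tilt [ 0.0191 -0.0034 -0.9998] F [-0.29  0.26 -6.2 ] M [ 0.06  0.33 -0.01] w 0.0148
```

```bash
python3 -m handwheel '[[-1,0,0,0],[-1,0,0,0],[0,0,0,0],[0,0,0,0],[0,0,0,0],[0,0,0,0],[0,0,0,0],[0,0,0,0]]'
python3 go.py .425 .2241 .065 -7.43 .0074 .0098
python3 - <<'E'
from rig import cams,telemetry
import cv2,numpy as np
F=[]
for k in range(6):
    d=cams.get_image("scene");s=telemetry.state();F.append(np.r_[s["wrist_force"],s["moment"]])
print(np.mean(F,0).round(2),np.std(F,0).round(2))
np.savez("scene3.npz",**d)
s=d["pixels"][240:320,225:325,::-1]
cv2.imwrite("pics/p9.png",cv2.convertScaleAbs(cv2.resize(s,None,fx=7,fy=7,interpolation=2),alpha=1.2,beta=15))
E
```

```text
clock: 18.45
tool_pos: [0.5356, 0.2093, 0.1281]
tool_rot: [-0.202, -3.115, 0.004]
wrist_force: [-0.2, -0.1, -4.4]
width: 0.0143
t 18.45 d [104.2   0.4   1.4] roll 0.01 have yaw -7.42 pos [0.5356 0.2093 0.1281] tilt [ 0.0203 -0.0041 -0.9998] F [-0.22 -0.12 -4.44] M [ 0.03  0.36 -0.03] w 0.0143
[-1.53 -0.27 -5.05 -0.02  0.33 -0.06] [0.51 0.34 0.37 0.02 0.04 0.02]
```

View pics/p9.png

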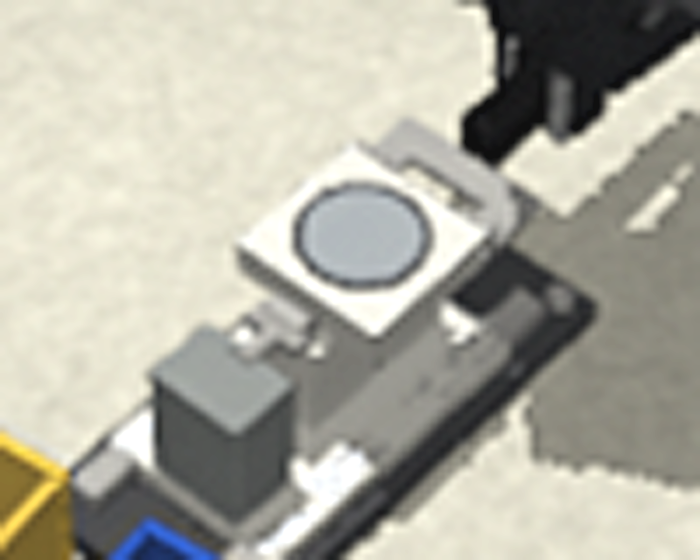

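```bash
cat > mf.py <<'E'
# average force over n camera calls (0.05 s each), fixture axes
import sys,numpy as np
from rig import cams,telemetry
F=[]
for k in range(8):
    cams.get_image("top");s=telemetry.state();F.append(np.r_[s["wrist_force"],s["moment"]])
m=np.mean(F,0);print("F,M",m.round(2),"along x",round(m[:2]@[.9916,-.1293],2),"pos",s["tool_pos"].round(4),"t",round(s["clock"],2))
E
python3 - <<'E'
from geo import *
f=np.array([.6386,.1964,0])
for z in(.080,.082):
    r=least_squares(lambda p:proj("scene",np.r_[p,z])[0]-[276.4,273.1],[.63,.19]);print(((np.r_[r.x,z]-f)@rz(-.1297)*1000).round(1))
E
python3 -m handwheel '[[-1,0,0,0],[-1,0,0,0],[0,0,-0.3,0],[0,0,0,0],[0,0,0,0],[0,0,0,0],[0,0,0,0],[0,0,0,0]]'
python3 go.py .425 .2241 .065 -7.43 .0074 .0098;python3 mf.py
```

```text
[ 1.7  0.5 80. ]
[ 3.1  1.6 82. ]
clock: 19.75
tool_pos: [0.5369, 0.2091, 0.1281]
tool_rot: [-0.202, -3.113, 0.005]
wrist_force: [-1.7, -1.6, -5.3]
width: 0.0143
t 19.75 d [105.5   0.5   1.6] roll 0.02 have yaw -7.41 pos [0.5369 0.2091 0.1281] tilt [ 0.0221 -0.0047 -0.9997] F [-1.68 -1.61 -5.35] M [ 0.03  0.58 -0.07] w 0.0143
F,M [-2.01  0.08 -4.93  0.02  0.52 -0.05] along x -2.0 pos [0.5369 0.2091 0.1281] t 20.15
```

```bash
python3 -m handwheel '[[-1,0,-0.2,0],[-1,0,0,0],[-1,0,0,0],[0,0,0,0],[0,0,0,0],[0,0,0,0],[0,0,0,0],[0,0,0,0]]'
python3 go.py .425 .2241 .065 -7.43 .0074 .0098;python3 mf.py
```

```text
clock: 21.15
tool_pos: [0.5388, 0.2088, 0.1278]
tool_rot: [-0.201, -3.11, 0.006]
wrist_force: [-4.1, 0.6, -5.7]
width: 0.0147
t 21.15 d [107.5   0.5   1.6] roll 0.04 have yaw -7.39 pos [0.5388 0.2088 0.1278] tilt [ 0.0247 -0.0054 -0.9997] F [-4.13  0.57 -5.66] M [ 0.09  0.77 -0.12] w 0.0147
F,M [-3.89 -0.15 -5.2   0.03  0.78 -0.04] along x -3.84 pos [0.5388 0.2088 0.1278] t 21.55
```

```bash
python3 -m handwheel '[[-0.3,0,1,0],[-0.3,0,1,0],[-0.3,0,1,0],[-0.3,0,1,0],[0,0,0,0],[0,0,0,0],[0,0,0,0],[0,0,0,0]]'
python3 go.py .425 .2241 .065 -7.43 .0074 .0098;python3 mf.py
```

```text
clock: 22.55
tool_pos: [0.5396, 0.2087, 0.1233]
tool_rot: [-0.2, -3.109, 0.006]
wrist_force: [-3.7, 0.1, -5.1]
width: 0.0141
t 22.55 d [108.3   0.6  -2.7] roll 0.06 have yaw -7.37 pos [0.5396 0.2087 0.1233] tilt [ 0.0257 -0.0057 -0.9997] F [-3.73  0.15 -5.14] M [ 0.02  0.86 -0.03] w 0.0141
F,M [-4.05 -0.07 -4.54  0.05  0.9  -0.07] along x -4.01 pos [0.5396 0.2087 0.1233] t 22.95
```

```bash
python3 -m handwheel '[[-0.2,0,1,0],[-0.2,0,1,0],[-0.2,0,1,0],[0,0,1,0],[0,0,0,0],[0,0,0,0],[0,0,0,0],[0,0,0,0]]'
python3 go.py .425 .2241 .065 -7.43 .0074 .0098;python3 mf.py
```

```text
clock: 23.95
tool_pos: [0.5397, 0.2089, 0.1204]
tool_rot: [-0.2, -3.109, 0.005]
wrist_force: [-4.7, -0.0, -2.2]
width: 0.0144
t 23.95 d [108.5   0.4  -5.6] roll 0.08 have yaw -7.35 pos [0.5397 0.2089 0.1204] tilt [ 0.0263 -0.0049 -0.9996] F [-4.73 -0.03 -2.2 ] M [-0.02  0.93 -0.04] w 0.0144
F,M [-4.93 -0.01 -3.48  0.02  0.93 -0.07] along x -4.89 pos [0.5397 0.2089 0.1204] t 24.35
```

```bash
python3 - <<'E'
from rig import cams
import cv2,numpy as np
for n in("scene","top"):
    d=cams.get_image(n);np.savez(f"{n}4.npz",**d)
s=np.load("scene4.npz")["pixels"][255:305,240:310,::-1]
cv2.imwrite("pics/p10.png",cv2.convertScaleAbs(cv2.resize(s,None,fx=11,fy=11,interpolation=2),alpha=1.3,beta=20))
E
```

```text
(no output)
```

View pics/p10.png

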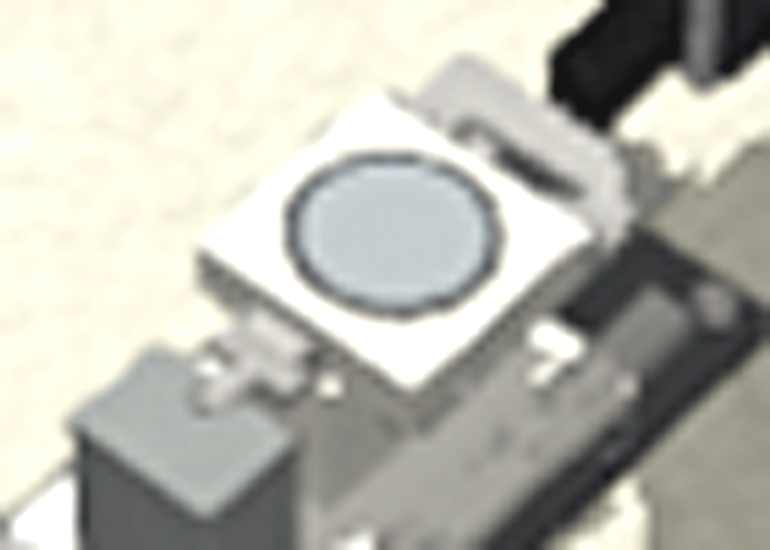

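```bash
python3 - <<'E'
from geo import *
from scipy.spatial.transform import Rotation as R
f=np.array([.6386,.1964,0])
obs=np.array([[257.5,277.0],[276.6,289.8],[293.8,276.1],[273.1,262.9]]);L=np.array([[30,-31,16],[30,31,16],[-30,31,16],[-30,-31,16]])/1e3
def model(x,y,yaw,z,pit): return proj("scene",(L@R.from_euler('zyx',[yaw,pit,0]).as_matrix().T)+[x,y,z])
for nm,z,pit in(("seated",.060,0),("on lip",.062,.067),("free",None,None)):
    g=(lambda p:(model(*p[:3],z,pit)-obs).ravel()) if z else (lambda p:(model(*p)-obs).ravel())
    r=least_squares(g,[.64,.196,-.13]+([] if z else [.06,0]),x_scale=.1)
    print(nm,r.x.round(4),"rms",np.sqrt(np.mean(r.fun**2)).round(2),"fixture",((np.r_[r.x[:2],0]-f)@rz(-.1297)*1000).round(1)); print(r.fun.reshape(-1,2).round(1).tolist())
E
```

```text
seated [ 0.6472  0.1979 -0.127 ] rms 0.4 fixture [8.3 2.6 0. ]
[[-0.3, -0.3], [0.4, 0.6], [-0.5, -0.3], [0.5, -0.0]]
on lip [ 0.6475  0.1987 -0.1379] rms 0.64 fixture [8.5 3.5 0. ]
[[-0.4, 0.0], [0.2, 1.2], [-0.4, -0.7], [0.6, -0.7]]
free [ 0.648   0.1981 -0.1233  0.0606 -0.0229] rms 0.38 fixture [9.1 2.9 0. ]
[[-0.3, -0.4], [0.5, 0.4], [-0.5, -0.2], [0.4, 0.2]]
```

```bash
python3 -m handwheel '[[0,0,0.5,0],[0,0,0.5,0],[1,0,0,0],[1,0,0,0],[1,0,0,0],[1,0,0,0],[1,0,0,0],[1,0,0,0]]'
python3 go.py .425 .2241 .065 -7.43 .0074 .0098;python3 mf.py
```

```text
clock: 25.45
tool_pos: [0.5369, 0.2097, 0.121]
tool_rot: [-0.202, -3.116, 0.002]
wrist_force: [0.3, 0.4, -4.5]
width: 0.0143
t 25.45 d [105.5  -0.2  -5.8] roll 0.03 have yaw -7.4 pos [0.5369 0.2097 0.121 ] tilt [ 0.019  -0.0024 -0.9998] F [ 0.33  0.41 -4.54] M [-0.04 -0.02 -0.05] w 0.0143
F,M [ 0.22  0.14 -3.83  0.   -0.04  0.01] along x 0.2 pos [0.5361 0.2096 0.1206] t 25.85
```

```bash
python3 -m handwheel '[[1,0,1,0],[1,0,2,0],[0,0,2,0],[0,0,3,0],[0,0,3,0],[0,0,2,0],[0,0,1,0],[0,0,0,0]]'
python3 go.py .425 .2241 .065 -7.43 .0074 .0098;python3 mf.py
```

```text
clock: 26.85
tool_pos: [0.5336, 0.2099, 0.1054]
tool_rot: [-0.201, -3.114, 0.003]
wrist_force: [-0.1, 0.4, -3.6]
width: 0.0141
t 26.85 d [ 1.026e+02  1.000e-01 -2.130e+01] roll 0.04 have yaw -7.39 pos [0.5336 0.2099 0.1054] tilt [ 0.021  -0.0034 -0.9998] F [-0.07  0.41 -3.63] M [ 0.   -0.03 -0.02] w 0.0141
F,M [ 0.2  -0.15 -3.84  0.   -0.04  0.02] along x 0.21 pos [0.5336 0.2099 0.1055] t 27.25
```

```bash
python3 -m handwheel '[[4,0,0,0],[8,0,0.2,0],[12,0,0.3,0],[16,0,0.3,0],[18,0,0.4,0],[18,0,0.4,0],[14,0,0.3,0],[8,0,0.2,0]]'
python3 go.py .425 .2241 .065 -7.43 .0074 .0098
```

```text
clock: 28.25
tool_pos: [0.4281, 0.2235, 0.1057]
tool_rot: [-0.198, -3.113, 0.003]
wrist_force: [0.6, 0.1, -3.9]
width: 0.0148
t 28.25 d [ -3.7   0.1 -23.2] roll 0.13 have yaw -7.3 pos [0.4281 0.2235 0.1057] tilt [ 0.0225 -0.0032 -0.9997] F [ 0.63  0.09 -3.94] M [ 0.01 -0.04 -0.  ] w 0.0148
```

```bash
python3 -m handwheel '[[0,0,-4,0],[0,0,-8,0],[0,0,-10,0],[0,0,-12,0],[0,-5,-12,0],[0,-12,-10,0],[0,-20,-5,0],[0,-28,0,0]]'
python3 go.py .5404 -.1633 .1148 -2.41 0 0
```

```text
clock: 29.25
tool_pos: [0.4227, 0.1563, 0.1726]
tool_rot: [-0.197, -3.117, -0.001]
wrist_force: [0.3, -0.2, -3.7]
width: 0.0144
t 29.25 d [-157.1 -302.2    1.1] roll -4.84 have yaw -7.25 pos [0.4227 0.1563 0.1726] tilt [ 1.850e-02 -7.000e-04 -9.998e-01] F [ 0.31 -0.16 -3.68] M [-0.05 -0.04 -0.01] w 0.0144
```

```bash
python3 -m handwheel '[[-14,-30,0,-0.6],[-18,-34,-0.4,-0.6],[-20,-36,-0.4,-0.6],[-20,-36,-0.4,-0.6],[-20,-36,-0.4,-0.6],[-18,-32,-0.3,-0.6],[-14,-24,-0.2,-0.6],[-8,-14,0,-0.4]]'
python3 go.py .5404 -.1633 .1148 -2.41 0 0
```

```text
clock: 30.25
tool_pos: [0.5244, -0.1179, 0.1725]
tool_rot: [-0.083, -3.115, 0.002]
wrist_force: [-0.1, 0.4, -3.4]
width: 0.015
t 30.25 d [-18.5 -44.5   3.3] roll -0.65 have yaw -3.06 pos [ 0.5244 -0.1179  0.1725] tilt [ 0.0256 -0.0017 -0.9997] F [-0.08  0.36 -3.42] M [ 0.03 -0.05 -0.02] w 0.015
```

```bash
python3 -m handwheel '[[-6,-14,0,-0.4],[-6,-14,0,-0.3],[-3,-8,0,0],[-1,-4,0,0],[0,0,0,0],[0,0,0,0],[0,0,0,0],[0,0,0,0]]'
python3 go.py .5404 -.1633 .0748 -2.41 0 0
```

```text
clock: 31.25
tool_pos: [0.5376, -0.1588, 0.1715]
tool_rot: [-0.059, -3.113, -0.002]
wrist_force: [0.1, -0.9, -3.5]
width: 0.0144
t 31.25 d [-4.2 -4.4 42.6] roll 0.23 have yaw -2.18 pos [ 0.5376 -0.1588  0.1715] tilt [ 2.850e-02  7.000e-04 -9.996e-01] F [ 0.09 -0.91 -3.53] M [-0.01 -0.01  0.  ] w 0.0144
```

```bash
python3 -m handwheel '[[-2,-2,4,0.2],[-2,-2,8,0],[-1,-1,10,0],[0,0,10,0],[0,0,7,0],[0,0,3,0],[0,0,0,0],[0,0,0,0]]'
python3 go.py .5404 -.1633 .0548 -2.41 0 0
```

```text
clock: 32.25
tool_pos: [0.5412, -0.1641, 0.1256]
tool_rot: [-0.065, -3.111, -0.002]
wrist_force: [0.2, 0.4, -3.4]
width: 0.0146
t 32.25 d [ 0.4  0.7 16.9] roll 0.03 have yaw -2.38 pos [ 0.5412 -0.1641  0.1256] tilt [ 2.980e-02  7.000e-04 -9.996e-01] F [ 0.2   0.37 -3.36] M [ 0.01 -0.1  -0.03] w 0.0146
```

```bash
python3 -m handwheel '[[0,0.5,4,0],[0,0,4,0],[0,0,3,0],[0,0,2,0],[0,0,1,0],[0,0,0,0],[0,0,0,0],[0,0,0,0]]'
python3 go.py .5404 -.1633 .0548 -2.41 0 0;python3 mf.py
```

```text
clock: 33.25
tool_pos: [0.5413, -0.1636, 0.1113]
tool_rot: [-0.065, -3.113, -0.002]
wrist_force: [-0.0, -1.3, -4.3]
width: 0.0147
t 33.25 d [0.8 0.2 2.5] roll 0.04 have yaw -2.37 pos [ 0.5413 -0.1636  0.1113] tilt [ 2.840e-02  6.000e-04 -9.996e-01] F [-0.05 -1.26 -4.29] M [ 0.01 -0.01  0.05] w 0.0147
F,M [ 0.09 -0.1  -3.95 -0.01 -0.06  0.01] along x 0.1 pos [ 0.5413 -0.1635  0.1113] t 33.65
```

Almost down; lower until contact shows in the force.

```bash
python3 -m handwheel '[[0,0,0.5,0],[0,0,0.5,0],[0,0,0.5,0],[0,0,0.5,0],[0,0,0,0],[0,0,0,0],[0,0,0,0],[0,0,0,0]]'
python3 go.py .5404 -.1633 .0548 -2.41 0 0;python3 mf.py
```

```text
clock: 34.65
tool_pos: [0.5412, -0.1635, 0.1099]
tool_rot: [-0.064, -3.113, -0.002]
wrist_force: [-1.3, -0.4, -0.2]
width: 0.0143
t 34.65 d [0.7 0.2 1.1] roll 0.04 have yaw -2.37 pos [ 0.5412 -0.1635  0.1099] tilt [ 0.0283  0.001  -0.9996] F [-1.27 -0.37 -0.19] M [0.11 0.08 0.04] w 0.0143
F,M [-1.58  0.57 -0.28  0.08  0.1   0.02] along x -1.64 pos [ 0.5412 -0.1635  0.11  ] t 35.05
```

```bash
python3 -m handwheel '[[0,0,0.5,0],[0,0,0,0],[0,0,0,0],[0,0,0,0],[0,0,0,0],[0,0,0,0],[0,0,0,0],[0,0,0,0]]' 1 20
python3 -m handwheel '[[0,0,-3,0],[0,0,-8,0],[0,0,-14,0],[0,0,-20,0],[0,0,-20,0],[0,0,-20,0],[0,0,-20,0],[0,0,-15,0]]'
python3 -m handwheel '[[15,15,-10,0],[20,30,-10,0],[20,45,0,0],[10,50,0,0],[0,50,0,0],[0,40,0,0],[0,20,0,0],[0,0,0,0]]'
python3 - <<'E'
from rig import cams
import cv2,numpy as np
for n in("scene","top"):
    d=cams.get_image(n);np.savez(f"{n}5.npz",**d)
f=lambda i,k:cv2.convertScaleAbs(cv2.resize(i[:,:,::-1],None,fx=k,fy=k,interpolation=2),alpha=1.3,beta=15)
s=np.load("scene5.npz")["pixels"];t=np.load("top5.npz")["pixels"]
a=f(s[182:242,144:230],4.5);b=f(s[250:310,232:318],4.5);c=f(t[95:215,190:334],2.25)
r=np.vstack([np.hstack([a,b]),np.hstack([c,np.zeros((270,a.shape[1]*2-c.shape[1],3),np.uint8)])])
r[270:,c.shape[1]:c.shape[1]+360]=f(s[140:330,120:400],1.29)[:246+24][:270,:360] if f(s[140:330,120:400],1.29).shape[0]>=270 else cv2.resize(s[140:330,120:400,::-1],(360,270))
cv2.imwrite("pics/p11.png",r);print(r.shape)
E
```

```text
clock: 36.05
tool_pos: [0.5424, -0.1639, 0.1099]
tool_rot: [-0.065, -3.115, -0.001]
wrist_force: [0.1, 0.4, -0.3]
width: 0.0852
clock: 37.05
tool_pos: [0.5456, -0.1645, 0.2387]
tool_rot: [-0.066, -3.118, -0.001]
wrist_force: [0.3, 0.2, -0.1]
width: 0.0853
clock: 38.05
tool_pos: [0.4911, 0.0941, 0.2674]
tool_rot: [-0.07, -3.126, -0.002]
wrist_force: [-0.1, -0.1, 0.4]
width: 0.0854
(540, 774, 3)
```

View pics/p11.png

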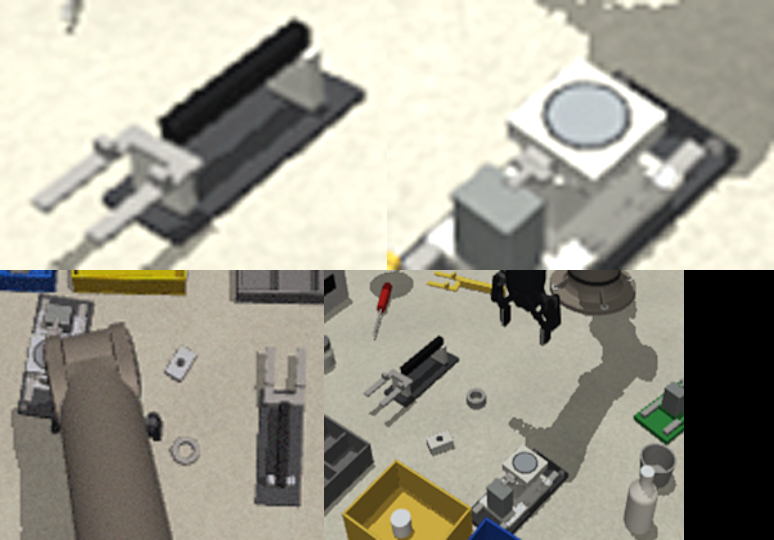

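Fork lies level on its rest, grip between the cheeks. The carrier sits behind the roller in the nest, window centre at crop (587,115). I'll run a last numeric check.

```bash
python3 - <<'E'
from geo import *
from scipy.spatial.transform import Rotation as R
import cv2
f=np.array([.6386,.1964,0])
obs=np.array([[258.4,276.6],[277.1,289.5],[293.7,275.1],[274.8,262.8]]);L=np.array([[30,-31,16],[30,31,16],[-30,31,16],[-30,-31,16]])/1e3
def model(x,y,yaw,z,pit): return proj("scene",(L@R.from_euler('zyx',[yaw,pit,0]).as_matrix().T)+[x,y,z])
for nm,z,pit in(("seated",.060,0),("on lip",.062,.067),("free",None,None)):
    g=(lambda p:(model(*p[:3],z,pit)-obs).ravel()) if z else (lambda p:(model(*p)-obs).ravel())
    r=least_squares(g,[.64,.196,-.13]+([] if z else [.06,0]),x_scale=.1)
    print(nm,r.x.round(4),"rms",np.sqrt(np.mean(r.fun**2)).round(2),"fixture",((np.r_[r.x[:2],0]-f)@rz(-.1297)*1000).round(1))
# shift of the grip in both views: dark mask centroids
for n,(y0,y1,x0,x1) in(("scene",(183,216,178,215)),("top",(154,184,309,320))):
    o=[]
    for k in(0,5):
        m=np.load(f"{n}{k}.npz")["pixels"][y0:y1,x0:x1].max(2)<45;o.append(np.argwhere(m).mean(0).round(2).tolist()+[int(m.sum())])
    print(n,o)
E
```

```text
seated [ 0.645   0.1985 -0.1391] rms 0.41 fixture [6.  2.9 0. ]
on lip [ 0.6453  0.1994 -0.1495] rms 0.59 fixture [6.3 3.8 0. ]
free [ 0.6222  0.1847 -0.1438  0.0302  0.0321] rms 0.25 fixture [-14.8 -13.7   0. ]
scene [[20.27, 19.99, 404], [19.99, 19.9, 392]]
top [[14.56, 4.62, 296], [14.67, 4.63, 296]]
```

```bash
python3 -c "
from rig import manip;print(manip.hand_in())"
```

```text
the job is handed in; nothing more can be done
None
```

The carrier is loaded in the fixture nest and the empty fork is back on its rest. I handed the job in at about 38 s of the 67 s allowed. `hand_in()` gives no verdict, so what follows rests on my own readings.

**What I did:** I gripped the fork by its black bar and carried the carrier level to the fixture. There I pressed it against the roller to about 3.8–4.9 N and lowered it onto the seat. The wrist load fell from about 5.2 N to 3.8 N, the weight of the fork alone. Easing the fork back let the roller push the carrier about 2.3 mm rearward, which I take as against the lip. The empty fork was then drawn out low with no contact force and set down on its rest.

**Last checks:**
- **Fork:** the grip is within about 0.3 px of its starting position in both views. The fingers are open and clear of everything.
- **Carrier:** a flat, seated pose fits the final picture better than one hung on the lip (0.41 against 0.59 px rms). It sits about 6 mm ahead of mid-slide and about 3 mm off the loading line.
- **Bystanders:** those in the last picture look unmoved. I did not measure them.

**Checks that disagreed or were weak:**
- A fit with height and tilt left free went to an implausible 30 mm height. A single view does not fix height, so I disregarded it.
- The tool drifted to about 1.6° nose-down while the fork was carried, at most about 1.5° with the carrier on it. I allowed for this in the heights, and the fork levelled itself when released.
- Camera and arm readings of carrier height over the lip differed by about 1–2 mm.

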